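# Find and seat the rocking tub lid

## Robot

A 6-joint arm with a two-finger parallel gripper is mounted at the origin on the work surface. World frame = base frame: x ahead of the robot, y to its left, z up, the work surface at z = 0. Lengths are in m, angles in rad, forces in N, time in s.
With the tool pointing down it reaches from about 0.3 to 0.875 m from the base axis. Payload 6.4 kg.
Tool frame: the origin (TCP) lies between the finger pads; the fingertips stand 8 mm ahead of it and the grasp point (between the pads) lies 11 mm behind it; z points along the fingers, x is the direction in which the jaws open and shut, and the axes are right-handed (so a half turn about z gives the same grasp; the last joint's range is limited). The gripper opens to 85 mm and grips with 20 to 120 N. Pads are 22 mm wide; open, the fingers measure 114 mm over their backs; the gripper's body (76 mm by 85 mm) begins 54 mm behind the grasp point. The pads swing forward as they close: fully open they stand 13 mm farther back than shut.
Start: joints at [1.018, 0.181, 1.607, -0, 1.354, -0.206], TCP at [0.195, 0.541, 0.239] pointing down, gripper open.
Joint ranges: [-2.99, 2.99], [-0.89, 2.07], [0.3, 2.58], [-1.14, 4.28], [0, 2.63], [-3.12, 3.12]. Speed limits (rad/s): [2.57, 2.57, 3.01, 3.14, 3.14, 3.14].

## Interface

Orientations are given as a unit quaternion [w, x, y, z].
In Python, from bench import ctrl gives the robot as it stands.
- The arm moves only by the tool drive_tool, never from a script. Its argument "commands" is a list of rows, each an object of numbers: "gripper": the closure, from 0 (fully open) to 1 (shut); "dx", "dy", "dz": the shift along the tool's x, y, z in cm; "turn": the turn about the tool's z in degrees. A call has 1 to 20 rows; each row is the pose to reach, as a shift and turn from the pose commanded when the call began, along the tool's axes at that moment; what a row does not reach only later rows make up. A row lasts 1/8 s, in which the tool goes at most 62.5 mm and 10.7 degrees, less where a joint would pass 70% of its speed; a pose out of reach is approached as far as the arm can. A call with a gripper value outside its range is refused whole. The fingers move at their own pace and stop on an object; the grip force is fixed at half the most. Time passes only in rows, so rows that repeat a pose let the fingers close. It gives the time, the measured TCP pose, the force and the opening at its end, in the units of the state.
- ctrl.get_obs(): the state, without advancing time (a new reading comes with each control period).
- ctrl.camera(name): name is "side" or "top" or "wrist"; returns a dict with "image" (384x512x3 uint8, red, green, blue), "mtx" (3x3 intrinsics, pixels), "k1" (the pictures are not rectified: a ray, as slopes to the right and down, at radius r is drawn at 1 + k1 r^2 times it, then the intrinsics apply), "R" (3x3) and "t" (3): a world point X has camera coordinates R X + t. Camera axes: x right, y down, z forward; pixel columns grow to the right and rows downward; lengths in m; the calibration is good to about 2 mm. A picture is of the moment at which its call begins. There is no depth.
- ctrl.hand_in(): hands the job in, once; it reports no verdict.
The state is a dict: "time_s": time; "q": joint angles; "dq": joint speeds; "joint_efforts": joint torques, N m; "eef_pos": TCP position; "eef_rot": TCP orientation; "wrist_force": force on the tool from outside, world axes, zero at the start; "torque": the same for the moment, N m; "opening": opening from 0.0 (shut) to 1.0 (fully open).
Only numpy, scipy, OpenCV 4.12 (cv2) and the standard library are available. Lean on these libraries where they do the work, as an engineer would, in place of code of your own. Each camera call takes 0.05 s, during which the arm holds its last target.

## Task

One of the four food tubs on the stall counter has a lid that is not on properly: it rocks when you press lightly on its end. Find it by touch, with light presses only on the others since the food inside is soft, and press that lid down in the middle until it is fully home, without crushing the tub. Only press with the fingertips: do not lift any lid, and leave the other things on the counter where they stand.

Things in the scene. Friction and masses are not known exactly. Their poses are not given: they have to be found in the camera images.
- lid_1: Lid of one of four identical food tubs (all lids alike; notes on lid_2 to lid_4 hold for all). Flat grey plastic plate 134 mm long (own x), 90 mm wide (own y), 17 mm skirt over the white tub, 10 mm thumb tab at each end. Origin: centre of the flat top; z up. Tubs are fixed, at least 15 mm apart.
- lid_2: Same lid. Tops lie 75 to 115 mm above the counter; tubs differ in height, so height does not tell which lid is loose. Lid numbers do not run in order, any of the four may be the loose one. A shut lid stays level wherever pressed and flexes about 1 mm at 6 N. Only a lid that sinks may take over 15 N: test with 3 to 6 N, slowly.
- lid_3: Same lid. The loose one starts level, 8 mm too high on its rim. 3 N on its top, 40 to 55 mm from the centre along own x (either end), tips that end down about 6 mm and the other end up as much (0.13 rad about own y through the origin); it springs level when let go. Pressing an end only tips it.
- lid_4: Same lid. Pressed at the middle the loose one goes down 8 mm and stays down: about 8 N moves it the first 5 mm, about 19 N the last 3 mm, then it is home on its rim (22 to 25 N within 10 mm of the centre is enough). Over 40 N would crush a tub.
- onion: Onion, 76 mm across, 78 mm high, standing on the counter; origin under its centre. Bystander.
- jar: Amber glass jar with steel cap, 60 mm across, 85 mm high; origin at the centre of its foot. Bystander.
- tape: Roll of tape lying flat, 90 mm across, 22 mm high; origin at the centre of its underside. Bystander.
- bottle: Green bottle, 62 mm across, 190 mm high; origin at the centre of its foot. Bystander.

How it is judged:
At the end, for the whole second after the job is handed in: The loose lid has gone down by more than 6.5 mm of its 8 mm, the other three lids are within 1.5 mm of where they were, all four lie level (within 0.03 rad) and at rest (((distance of lid_1 from where it was at the start of the episode above 0.0065 m and distance of each of lid_2, lid_3, lid_4 from where it was at the start of the episode below 0.0015 m) or (distance of lid_2 from where it was at the start of the episode above 0.0065 m and distance of each of lid_1, lid_3, lid_4 from where it was at the start of the episode below 0.0015 m) or (distance of lid_3 from where it was at the start of the episode above 0.0065 m and distance of each of lid_1, lid_2, lid_4 from where it was at the start of the episode below 0.0015 m) or (distance of lid_4 from where it was at the start of the episode above 0.0065 m and distance of each of lid_1, lid_2, lid_3 from where it was at the start of the episode below 0.0015 m)) and angle between each of lid_1, lid_2, lid_3, lid_4's own z axis and vertical below 0.03 rad and linear speed of each of lid_1, lid_2, lid_3, lid_4 below 0.01 m/s); the robot touches nothing.
It fails at once if a lid that has not gone down (less than 4 mm) is pressed with more than 17 N ((contact force between lid_1 and the fingers above 17 N and distance of lid_1 from where it was at the start of the episode below 0.004 m) or (contact force between lid_2 and the fingers above 17 N and distance of lid_2 from where it was at the start of the episode below 0.004 m) or (contact force between lid_3 and the fingers above 17 N and distance of lid_3 from where it was at the start of the episode below 0.004 m) or (contact force between lid_4 and the fingers above 17 N and distance of lid_4 from where it was at the start of the episode below 0.004 m)).
It fails at once if a lid is pressed with more than 40 N (contact force between any of lid_1, lid_2, lid_3, lid_4 and the fingers above 40 N).
It fails at once if a lid is lifted (more than 20 mm from where it was) (distance of any of lid_1, lid_2, lid_3, lid_4 from where it was at the start of the episode above 0.02 m).
It fails at once if the onion, jar, tape or bottle is moved by more than 20 mm or lifted (distance of any of onion, jar, tape, bottle from where it was at the start of the episode above 0.02 m).
It also fails if it takes over 56 s, if anything falls off the work surface, if the arm or the gripper's body presses on something with over 40 N, if the wrist force passes 120 N, or if a joint passes its speed limit or range.

## Working session

There is one attempt and no reset: what is moved stays moved. The work goes in short steps, Python scripts to look and compute and a tool call to move; the robot and the scene stay as the last step left them, time stands still between calls to the robot, and variables do not carry over. Pictures are saved under pics/ and viewed, and the job is handed in when it is done.

Besides the shell and the picture viewer there is one more tool, called after "Emit:" in YAML: its name, and indented under it one key for each argument. drive_tool: Moves the arm, as the interface text tells. Its arguments: {"type":"object","properties":{"commands":{"type":"array","items":{"type":"object","properties":{"gripper":{"type":"number"},"dx":{"type":"number"},"dy":{"type":"number"},"dz":{"type":"number"},"turn":{"type":"number"}}}}},"required":["commands"]}

```bash
mkdir -p pics; cat > h.py <<'E'
import numpy as np, cv2, pickle
from bench import ctrl
E
python3 - <<'E'
from h import *
o=ctrl.get_obs();print({k:np.round(v,3) for k,v in o.items()})
for n in ["top","side","wrist"]:
    c=ctrl.camera(n);pickle.dump(c,open(n+".pkl","wb"))
    cv2.imwrite(f"pics/{n}0.png",c["image"][:,:,::-1]);print(n,c["mtx"],c["k1"],c["R"],c["t"])
E
```

```text
{'time_s': np.float64(0.0), 'q': array([ 1.018,  0.182,  1.608,  0.   ,  1.354, -0.206]), 'dq': array([-0.   ,  0.002, -0.001,  0.001,  0.   ,  0.002]), 'joint_efforts': array([ 1.0000e-03, -4.4487e+01, -3.5134e+01, -0.0000e+00,  9.0000e-03,
       -0.0000e+00]), 'eef_pos': array([0.195, 0.54 , 0.238]), 'eef_rot': array([ 0.   ,  0.819,  0.574, -0.001]), 'wrist_force': array([-0.643, -0.849, -0.398]), 'torque': array([-0.018,  0.017,  0.046]), 'opening': np.float64(0.997)}
top [[429.20847512   0.         254.18020831]
 [  0.         429.20847512 191.58963346]
 [  0.           0.           1.        ]] 0.007759562279889688 [[-0.00511172 -0.99997944  0.00387063]
 [-0.997624    0.00483367 -0.06872398]
 [ 0.06870386 -0.00421273 -0.9976282 ]] [-0.10156662  0.6219317   1.34527951]
side [[410.56182246   0.         250.03374284]
 [  0.         410.56182246 186.79247984]
 [  0.           0.           1.        ]] -0.016207592509921615 [[ 0.95058788 -0.31041499  0.00502123]
 [-0.22387431 -0.69659932 -0.6816375 ]
 [ 0.21508828  0.64683223 -0.73167281]] [-0.63526437  0.14481475  0.99735772]
wrist [[271.33817589   0.         255.58990469]
 [  0.         271.33817589 194.20163945]
 [  0.           0.           1.        ]] -0.06504763283709634 [[ 3.39437808e-01  9.40628444e-01 -3.23601576e-04]
 [ 8.91587038e-01 -3.21630918e-01  3.18788498e-01]
 [ 2.99757448e-01 -1.08497388e-01 -9.47825822e-01]] [-0.57512068 -0.0417816   0.37956013]
```

View pics/top0.png

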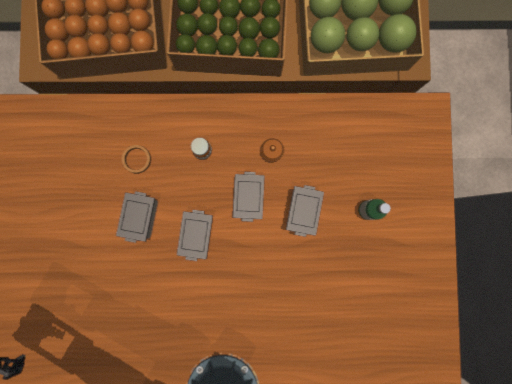

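View pics/side0.png

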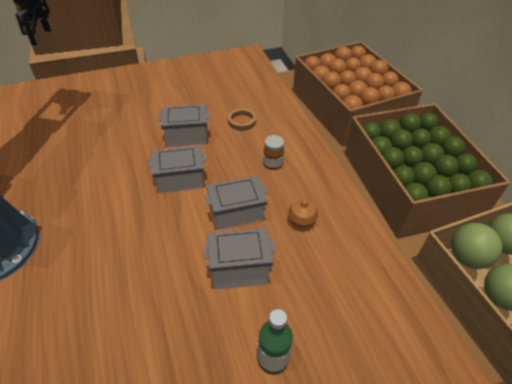

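View pics/wrist0.png

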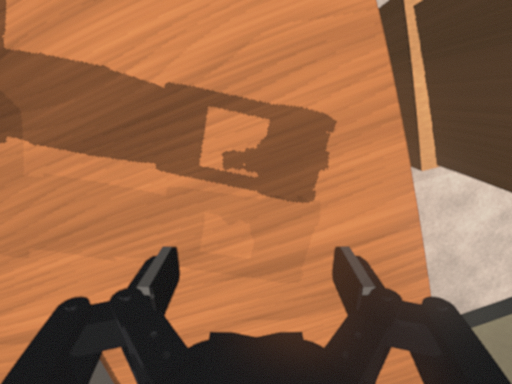

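Top view shows four lids at about (136,217), (195,236), (249,197) and (305,211). In the side view they appear at about (184,117), (178,160), (237,195) and (240,248). I'll zoom in to get corners for two-view heights.

```bash
python3 - <<'E'
from h import *
for n,(x,y,w,h) in {"top":(105,160,230,110),"side":(135,90,150,205)}.items():
    c=pickle.load(open(n+".pkl","rb"));im=c["image"][y:y+h,x:x+w,::-1]
    s=3 if n=="top" else 2.9
    cv2.imwrite(f"pics/{n}z.png",cv2.resize(im,None,fx=s,fy=s,interpolation=cv2.INTER_CUBIC))
    hsv=cv2.cvtColor(c["image"],cv2.COLOR_RGB2HSV)
    m=((hsv[...,1]<60)&(hsv[...,2]>50)).astype(np.uint8)
    m[:y]=0;m[y+h:]=0;m[:,:x]=0;m[:,x+w:]=0
    for k in cv2.findContours(m,cv2.RETR_EXTERNAL,cv2.CHAIN_APPROX_NONE)[0]:
        if cv2.contourArea(k)>200: print(n,cv2.contourArea(k),cv2.minAreaRect(k))
    print([c["image"][v,u] for u,v in ([(136,217),(195,236),(249,197)] if n=="top" else [(184,117),(187,135),(240,248),(240,272)])])
E
```

```text
top 1256.5 ((194.45130920410156, 234.83108520507812), (29.011503219604492, 49.64255142211914), 8.365886688232422)
top 1380.0 ((136.76394653320312, 216.87136840820312), (32.446651458740234, 49.28800964355469), 11.888657569885254)
top 1284.0 ((304.287353515625, 210.26528930664062), (29.73842430114746, 49.4373664855957), 10.954063415527344)
top 1222.5 ((248.18893432617188, 196.03282165527344), (28.919612884521484, 48.46888732910156), 2.726310968399048)
[array([127, 120, 110], dtype=uint8), array([140, 129, 121], dtype=uint8), array([144, 132, 125], dtype=uint8)]
side 3230.0 ((239.65838623046875, 258.08416748046875), (55.02555847167969, 68.9560775756836), 84.2894058227539)
side 2223.5 ((237.55767822265625, 201.78843688964844), (44.12612533569336, 60.011531829833984), 78.69007110595703)
side 1919.0 ((177.47787475585938, 168.9095458984375), (41.002803802490234, 55.90241241455078), 83.36748504638672)
side 210.0 ((274.0, 142.5), (15.0, 18.0), 90.0)
side 1566.5 ((184.20668029785156, 125.04025268554688), (38.08085632324219, 49.38322448730469), 85.76361083984375)
[array([122, 116, 111], dtype=uint8), array([90, 85, 78], dtype=uint8), array([123, 117, 112], dtype=uint8), array([90, 86, 79], dtype=uint8)]
```

View pics/topz.png

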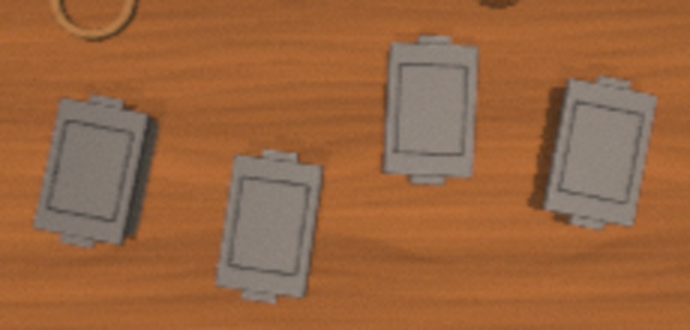

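View pics/sidez.png

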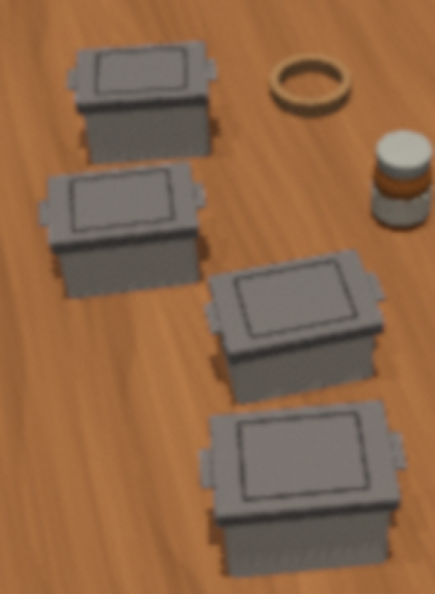

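```bash
cat >> h.py <<'E'
def und(c,p):
    K=np.asarray(c["mtx"]);d=np.array([c["k1"],0,0,0,0.])
    return cv2.undistortPoints(np.array(p,float).reshape(-1,1,2),K,d).reshape(-1,2)
E
python3 - <<'E'
from h import *
T=pickle.load(open("top.pkl","rb"));S=pickle.load(open("side.pkl","rb"))
D=dict(A=([(66,121),(131,132),(110,221),(48,209)],[(187,46),(187,92),(95,96),(97,50)]),
B=([(240,178),(311,185),(296,275),(228,266)],[(167,168),(174,227),(75,231),(70,176)]),
C=([(398,64),(468,64),(462,156),(392,153)],[(341,262),(356,315),(246,336),(234,281)]),
D=([(576,101),(644,115),(625,202),(558,189)],[(362,412),(369,486),(244,499),(239,419)]))
for k,(t,s) in D.items():
    t=(np.array(t)+.5)/3-.5+[105,160]; s=(np.array(s)+.5)/2.9-.5+[135,90]
    P=lambda c:np.c_[c["R"],c["t"]]
    X=cv2.triangulatePoints(P(T),P(S),und(T,t).T,und(S,s).T);X=(X[:3]/X[3]).T
    c=X.mean(0);ax=(X[0]+X[1]-X[2]-X[3])[:2];w=(X[0]+X[3]-X[1]-X[2])[:2]
    print(k,c.round(4),"z",X[:,2].round(3),"yaw",np.degrees(np.arctan2(ax[1],ax[0])).round(1),np.degrees(np.arctan2(-w[0],w[1])).round(1),"size",np.linalg.norm(ax)/2,np.linalg.norm(w)/2)
    for cam in "TS":
        cc=globals()[cam];q=cv2.projectPoints(c,cv2.Rodrigues(np.array(cc["R"]))[0],np.array(cc["t"]),np.array(cc["mtx"]),np.array([cc["k1"],0,0,0]))[0].ravel()
        print(cam,q.round(1),(t if cam=="T" else s).mean(0).round(1))
E
```

```text
A [0.5438 0.2571 0.0876] z [0.091 0.081 0.083 0.095] yaw -11.1 -12.5 size 0.09128762568791726 0.061907706847676665
T [134.3 216.4] [134.2 216.6]
S [183.4 114.1] [183.5 114.2]
B [0.4874 0.0769 0.0836] z [0.085 0.076 0.084 0.09 ] yaw -7.9 -7.2 size 0.0890532371967825 0.06935439226579018
T [194.3 234.8] [194.2 235. ]
S [176.5 158.6] [176.6 158.8]
C [ 0.6039 -0.0855  0.0814] z [0.078 0.086 0.085 0.077] yaw -4.1 -4.5 size 0.09327858472993832 0.07056309920805688
T [248. 196.] [248.  196.1]
S [236.2 192.3] [236.1 192.6]
D [ 0.5598 -0.2555  0.1046] z [0.103 0.107 0.102 0.106] yaw -12.6 -12.6 size 0.09024890516747085 0.06834124952067541
T [305. 210.] [304.9 210.2]
S [239.1 245.9] [239.3 246.2]
```

Emit:
drive_tool:
  commands:
    - {"gripper": 1,"dx": -15.4,"dy": 37.9,"dz": 7,"turn": -10}
    - {"gripper": 1,"dx": -15.4,"dy": 37.9,"dz": 7,"turn": -10}
    - {"gripper": 1,"dx": -15.4,"dy": 37.9,"dz": 7,"turn": -10}
    - {"gripper": 1,"dx": -15.4,"dy": 37.9,"dz": 7,"turn": -10}
    - {"gripper": 1,"dx": -15.4,"dy": 37.9,"dz": 7,"turn": -10}
    - {"gripper": 1,"dx": -15.4,"dy": 37.9,"dz": 7,"turn": -10}
    - {"gripper": 1,"dx": -15.4,"dy": 37.9,"dz": 7,"turn": -10}
    - {"gripper": 1,"dx": -15.4,"dy": 37.9,"dz": 7,"turn": -10}
    - {"gripper": 1,"dx": -15.4,"dy": 37.9,"dz": 12.3,"turn": -10}
    - {"gripper": 1,"dx": -15.4,"dy": 37.9,"dz": 12.3,"turn": -10}
    - {"gripper": 1,"dx": -15.4,"dy": 37.9,"dz": 12.3,"turn": -10}

```text
time_s: 1.52
eef_pos: [0.4994, 0.2679, 0.1174]
eef_rot: [0.0, 0.765, 0.644, 0.0]
wrist_force: [1.1, 0.3, 0.7]
opening: -0.004
```

```bash
python3 - <<'E'
from h import *
c=ctrl.camera("wrist");cv2.imwrite("pics/w1.png",c["image"][:,:,::-1])
o=ctrl.get_obs();print({k:np.round(o[k],4) for k in ["time_s","eef_pos","eef_rot","wrist_force","opening"]})
E
```

```text
{'time_s': np.float64(1.575), 'eef_pos': array([0.5002, 0.2681, 0.1182]), 'eef_rot': array([4.000e-04, 7.650e-01, 6.441e-01, 1.100e-03]), 'wrist_force': array([-0.7338,  0.4319,  0.2776]), 'opening': np.float64(0.0015)}
```

View pics/w1.png

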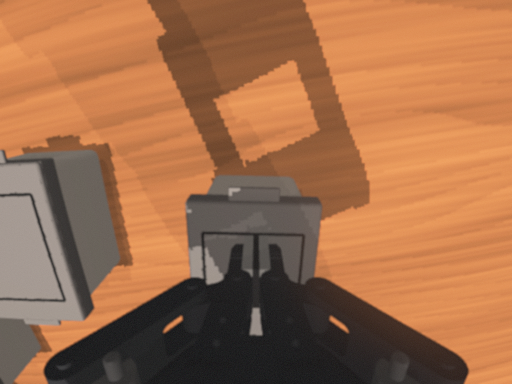

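The fingertips (258,245) sit over the near end of lid A, close to the inner-rectangle line, which is where I wanted them. Descending in small steps.

Emit:
drive_tool:
  commands:
    - {"gripper": 1,"dz": 0.5}
    - {"gripper": 1,"dz": 1.0}
    - {"gripper": 1,"dz": 1.1}
    - {"gripper": 1,"dz": 1.2}
    - {"gripper": 1,"dz": 1.2}

```text
invalid input at $.commands[0]: expected keys gripper, dx, dy, dz, turn
```

Emit:
drive_tool:
  commands:
    - {"gripper": 1,"dz": 0.1}
    - {"gripper": 1,"dz": 0.2}
    - {"gripper": 1,"dz": 0.2}

```text
invalid input at $.commands[0]: expected keys gripper, dx, dy, dz, turn
```

Emit:
drive_tool:
  commands:
    - {"gripper": 1,"dz": 0.1}
    - {"gripper": 1,"dz": 0.2}
    - {"gripper": 1,"dz": 0.2}

```text
invalid input at $.commands[0]: expected keys gripper, dx, dy, dz, turn
```

Emit:
drive_tool:
  commands:
    - {"gripper": 1,"dx": 0,"dy": 0,"turn": 0,"dz": 0.5}
    - {"gripper": 1,"dx": 0,"dy": 0,"turn": 0,"dz": 1.0}
    - {"gripper": 1,"dx": 0,"dy": 0,"turn": 0,"dz": 1.2}
    - {"gripper": 1,"dx": 0,"dy": 0,"turn": 0,"dz": 1.2}

```text
time_s: 2.08
eef_pos: [0.4994, 0.2671, 0.1041]
eef_rot: [-0.0, 0.765, 0.644, -0.0]
wrist_force: [-0.9, -0.2, -0.5]
opening: 0.004
```

Emit:
drive_tool:
  commands:
    - {"gripper": 1,"dx": 0,"dy": 0,"turn": 0,"dz": 0.1}
    - {"gripper": 1,"dx": 0,"dy": 0,"turn": 0,"dz": 0.2}
    - {"gripper": 1,"dx": 0,"dy": 0,"turn": 0,"dz": 0.2}

```text
time_s: 2.45
eef_pos: [0.4995, 0.2671, 0.1022]
eef_rot: [-0.0, 0.765, 0.644, -0.0]
wrist_force: [0.3, -0.7, -0.1]
opening: 0.002
```

Emit:
drive_tool:
  commands:
    - {"gripper": 1,"dx": 0,"dy": 0,"turn": 0,"dz": 0.1}
    - {"gripper": 1,"dx": 0,"dy": 0,"turn": 0,"dz": 0.15}
    - {"gripper": 1,"dx": 0,"dy": 0,"turn": 0,"dz": 0.15}

```text
time_s: 2.82
eef_pos: [0.4995, 0.2671, 0.1007]
eef_rot: [-0.0, 0.765, 0.644, -0.0]
wrist_force: [-0.3, -0.8, -0.2]
opening: -0.004
```

Emit:
drive_tool:
  commands:
    - {"gripper": 1,"dx": 0,"dy": 0,"turn": 0,"dz": 0.1}
    - {"gripper": 1,"dx": 0,"dy": 0,"turn": 0,"dz": 0.1}

```text
time_s: 3.08
eef_pos: [0.4995, 0.2671, 0.0997]
eef_rot: [-0.0, 0.765, 0.644, -0.0]
wrist_force: [0.7, -0.4, -0.4]
opening: 0.001
```

Emit:
drive_tool:
  commands:
    - {"gripper": 1,"dx": 0,"dy": 0,"turn": 0,"dz": 0.1}
    - {"gripper": 1,"dx": 0,"dy": 0,"turn": 0,"dz": 0.15}
    - {"gripper": 1,"dx": 0,"dy": 0,"turn": 0,"dz": 0.15}

```text
time_s: 3.45
eef_pos: [0.4994, 0.2671, 0.0982]
eef_rot: [-0.0, 0.765, 0.644, -0.0]
wrist_force: [-0.7, -0.8, -0.6]
opening: 0.003
```

Emit:
drive_tool:
  commands:
    - {"gripper": 1,"dx": 0,"dy": 0,"turn": 0,"dz": 0.1}
    - {"gripper": 1,"dx": 0,"dy": 0,"turn": 0,"dz": 0.1}

```text
time_s: 3.7
eef_pos: [0.4995, 0.2671, 0.0972]
eef_rot: [-0.0, 0.765, 0.644, -0.0]
wrist_force: [0.4, -0.3, -0.4]
opening: -0.002
```

Emit:
drive_tool:
  commands:
    - {"gripper": 1,"dx": 0,"dy": 0,"turn": 0,"dz": 0.1}
    - {"gripper": 1,"dx": 0,"dy": 0,"turn": 0,"dz": 0.15}
    - {"gripper": 1,"dx": 0,"dy": 0,"turn": 0,"dz": 0.15}

```text
time_s: 4.08
eef_pos: [0.4996, 0.2672, 0.096]
eef_rot: [0.0, 0.765, 0.644, 0.0]
wrist_force: [-0.9, -0.1, 1.1]
opening: -0.004
```

Emit:
drive_tool:
  commands:
    - {"gripper": 1,"dx": 0,"dy": 0,"turn": 0,"dz": 0.05}
    - {"gripper": 1,"dx": 0,"dy": 0,"turn": 0,"dz": 0.1}
    - {"gripper": 1,"dx": 0,"dy": 0,"turn": 0,"dz": 0.1}

```text
time_s: 4.45
eef_pos: [0.4996, 0.2672, 0.0953]
eef_rot: [0.0, 0.765, 0.644, 0.0]
wrist_force: [-2.2, -0.4, 5.8]
opening: 0.002
```

Lid A gained about 5 N in 0.7 mm, so it is stiff and shut. Its top, found by touch, is at 0.088, matching the vision height. On to B.

Emit:
drive_tool:
  commands:
    - {"gripper": 1,"dx": 0,"dy": 0,"turn": 0,"dz": -2}
    - {"gripper": 1,"dx": -19.2,"dy": -2.7,"turn": 0,"dz": -2}
    - {"gripper": 1,"dx": -19.2,"dy": -2.7,"turn": 0,"dz": -2}
    - {"gripper": 1,"dx": -19.2,"dy": -2.7,"turn": 0,"dz": -2}
    - {"gripper": 1,"dx": -19.2,"dy": -2.7,"turn": 0,"dz": -2}
    - {"gripper": 1,"dx": -19.2,"dy": -2.7,"turn": 0,"dz": -1}
    - {"gripper": 1,"dx": -19.2,"dy": -2.7,"turn": 0,"dz": -0.5}
    - {"gripper": 1,"dx": -19.2,"dy": -2.7,"turn": 0,"dz": -0.3}
    - {"gripper": 1,"dx": -19.2,"dy": -2.7,"turn": 0,"dz": -0.3}

```text
time_s: 5.58
eef_pos: [0.4399, 0.0834, 0.0974]
eef_rot: [-0.0, 0.765, 0.644, -0.0]
wrist_force: [-0.2, 0.4, 0.9]
opening: -0.0
```

Emit:
drive_tool:
  commands:
    - {"gripper": 1,"dx": 0,"dy": 0,"turn": 0,"dz": 0.1}
    - {"gripper": 1,"dx": 0,"dy": 0,"turn": 0,"dz": 0.15}
    - {"gripper": 1,"dx": 0,"dy": 0,"turn": 0,"dz": 0.15}

```text
time_s: 5.95
eef_pos: [0.4401, 0.0826, 0.0964]
eef_rot: [0.0, 0.765, 0.644, 0.0]
wrist_force: [-0.3, 0.3, -0.3]
opening: -0.002
```

Emit:
drive_tool:
  commands:
    - {"gripper": 1,"dx": 0,"dy": 0,"turn": 0,"dz": 0.1}
    - {"gripper": 1,"dx": 0,"dy": 0,"turn": 0,"dz": 0.15}
    - {"gripper": 1,"dx": 0,"dy": 0,"turn": 0,"dz": 0.15}

```text
time_s: 6.32
eef_pos: [0.44, 0.0826, 0.0947]
eef_rot: [-0.0, 0.765, 0.644, -0.0]
wrist_force: [0.4, 0.4, -0.5]
opening: -0.003
```

Emit:
drive_tool:
  commands:
    - {"gripper": 1,"dx": 0,"dy": 0,"turn": 0,"dz": 0.05}
    - {"gripper": 1,"dx": 0,"dy": 0,"turn": 0,"dz": 0.1}
    - {"gripper": 1,"dx": 0,"dy": 0,"turn": 0,"dz": 0.1}

```text
time_s: 6.7
eef_pos: [0.4399, 0.0826, 0.0937]
eef_rot: [-0.0, 0.765, 0.644, -0.0]
wrist_force: [-0.9, -0.5, -0.6]
opening: -0.001
```

Emit:
drive_tool:
  commands:
    - {"gripper": 1,"dx": 0,"dy": 0,"turn": 0,"dz": 0.1}
    - {"gripper": 1,"dx": 0,"dy": 0,"turn": 0,"dz": 0.15}
    - {"gripper": 1,"dx": 0,"dy": 0,"turn": 0,"dz": 0.15}

```text
time_s: 7.08
eef_pos: [0.4399, 0.0826, 0.0922]
eef_rot: [-0.0, 0.765, 0.644, -0.0]
wrist_force: [1.1, -0.4, -0.2]
opening: -0.001
```

Emit:
drive_tool:
  commands:
    - {"gripper": 1,"dx": 0,"dy": 0,"turn": 0,"dz": 0.1}
    - {"gripper": 1,"dx": 0,"dy": 0,"turn": 0,"dz": 0.15}
    - {"gripper": 1,"dx": 0,"dy": 0,"turn": 0,"dz": 0.15}

```text
time_s: 7.45
eef_pos: [0.44, 0.0826, 0.0907]
eef_rot: [-0.0, 0.765, 0.644, -0.0]
wrist_force: [-0.1, -0.1, -0.3]
opening: 0.001
```

Emit:
drive_tool:
  commands:
    - {"gripper": 1,"dx": 0,"dy": 0,"turn": 0,"dz": 0.1}
    - {"gripper": 1,"dx": 0,"dy": 0,"turn": 0,"dz": 0.15}
    - {"gripper": 1,"dx": 0,"dy": 0,"turn": 0,"dz": 0.15}

```text
time_s: 7.82
eef_pos: [0.4401, 0.0826, 0.0896]
eef_rot: [0.0, 0.765, 0.644, 0.0]
wrist_force: [-2.0, -0.1, 4.9]
opening: -0.0
```

B is shut as well (5 N within 1 mm). On to C.

Emit:
drive_tool:
  commands:
    - {"gripper": 1,"dx": 0,"dy": 0,"turn": 0,"dz": -2.5}
    - {"gripper": 1,"dx": -14.2,"dy": 14.3,"turn": 0,"dz": -2.5}
    - {"gripper": 1,"dx": -14.2,"dy": 14.3,"turn": 0,"dz": -2.5}
    - {"gripper": 1,"dx": -14.2,"dy": 14.3,"turn": 0,"dz": -2.5}
    - {"gripper": 1,"dx": -14.2,"dy": 14.3,"turn": 0,"dz": -2.5}
    - {"gripper": 1,"dx": -14.2,"dy": 14.3,"turn": 0,"dz": -1.2}
    - {"gripper": 1,"dx": -14.2,"dy": 14.3,"turn": 0,"dz": -0.7}
    - {"gripper": 1,"dx": -14.2,"dy": 14.3,"turn": 0,"dz": -0.5}
    - {"gripper": 1,"dx": -14.2,"dy": 14.3,"turn": 0,"dz": -0.5}

```text
time_s: 8.95
eef_pos: [0.5561, -0.0808, 0.0942]
eef_rot: [-0.0, 0.765, 0.644, -0.0]
wrist_force: [-0.2, 1.0, -0.6]
opening: 0.001
```

Emit:
drive_tool:
  commands:
    - {"gripper": 1,"dx": 0,"dy": 0,"turn": 0,"dz": 0.1}
    - {"gripper": 1,"dx": 0,"dy": 0,"turn": 0,"dz": 0.15}
    - {"gripper": 1,"dx": 0,"dy": 0,"turn": 0,"dz": 0.15}

```text
time_s: 9.32
eef_pos: [0.5566, -0.0818, 0.0929]
eef_rot: [0.0, 0.765, 0.644, 0.0]
wrist_force: [-0.5, 1.3, -0.2]
opening: -0.001
```

Emit:
drive_tool:
  commands:
    - {"gripper": 1,"dx": 0,"dy": 0,"turn": 0,"dz": 0.1}
    - {"gripper": 1,"dx": 0,"dy": 0,"turn": 0,"dz": 0.15}
    - {"gripper": 1,"dx": 0,"dy": 0,"turn": 0,"dz": 0.15}

```text
time_s: 9.7
eef_pos: [0.5565, -0.0818, 0.0912]
eef_rot: [-0.0, 0.765, 0.644, -0.0]
wrist_force: [0.1, -0.5, 0.2]
opening: -0.001
```

Emit:
drive_tool:
  commands:
    - {"gripper": 1,"dx": 0,"dy": 0,"turn": 0,"dz": 0.1}
    - {"gripper": 1,"dx": 0,"dy": 0,"turn": 0,"dz": 0.15}
    - {"gripper": 1,"dx": 0,"dy": 0,"turn": 0,"dz": 0.15}

```text
time_s: 10.07
eef_pos: [0.5565, -0.0818, 0.0897]
eef_rot: [-0.0, 0.765, 0.644, -0.0]
wrist_force: [0.2, -0.4, 0.1]
opening: -0.0
```

Emit:
drive_tool:
  commands:
    - {"gripper": 1,"dx": 0,"dy": 0,"turn": 0,"dz": 0.1}
    - {"gripper": 1,"dx": 0,"dy": 0,"turn": 0,"dz": 0.15}
    - {"gripper": 1,"dx": 0,"dy": 0,"turn": 0,"dz": 0.15}

```text
time_s: 10.45
eef_pos: [0.5567, -0.0818, 0.0886]
eef_rot: [0.0, 0.765, 0.644, 0.0]
wrist_force: [-1.9, 0.1, 3.8]
opening: 0.0
```

Emit:
drive_tool:
  commands:
    - {"gripper": 1,"dx": 0,"dy": 0,"turn": 0,"dz": 0.03}
    - {"gripper": 1,"dx": 0,"dy": 0,"turn": 0,"dz": 0.05}
    - {"gripper": 1,"dx": 0,"dy": 0,"turn": 0,"dz": 0.05}

```text
time_s: 10.82
eef_pos: [0.5567, -0.0819, 0.0882]
eef_rot: [0.0, 0.765, 0.644, 0.0]
wrist_force: [-1.9, 1.3, 6.3]
opening: 0.0
```

C is shut too (6.3 N within about 1.5 mm). That leaves D, which I'll test before pressing.

Emit:
drive_tool:
  commands:
    - {"gripper": 1,"dx": 0,"dy": 0,"turn": 0,"dz": -5}
    - {"gripper": 1,"dx": -16.8,"dy": -1.4,"turn": 0,"dz": -5}
    - {"gripper": 1,"dx": -16.8,"dy": -1.4,"turn": 0,"dz": -5}
    - {"gripper": 1,"dx": -16.8,"dy": -1.4,"turn": 0,"dz": -5}
    - {"gripper": 1,"dx": -16.8,"dy": -1.4,"turn": 0,"dz": -5}
    - {"gripper": 1,"dx": -16.8,"dy": -1.4,"turn": 0,"dz": -3.7}
    - {"gripper": 1,"dx": -16.8,"dy": -1.4,"turn": 0,"dz": -3.2}
    - {"gripper": 1,"dx": -16.8,"dy": -1.4,"turn": 0,"dz": -3.0}
    - {"gripper": 1,"dx": -16.8,"dy": -1.4,"turn": 0,"dz": -3.0}

```text
time_s: 11.95
eef_pos: [0.5141, -0.2441, 0.1175]
eef_rot: [-0.0, 0.765, 0.644, -0.0]
wrist_force: [0.3, -1.0, -0.7]
opening: 0.0
```

Emit:
drive_tool:
  commands:
    - {"gripper": 1,"dx": 0,"dy": 0,"turn": 0,"dz": 0.1}
    - {"gripper": 1,"dx": 0,"dy": 0,"turn": 0,"dz": 0.15}
    - {"gripper": 1,"dx": 0,"dy": 0,"turn": 0,"dz": 0.15}

```text
time_s: 12.32
eef_pos: [0.514, -0.245, 0.1164]
eef_rot: [0.0, 0.765, 0.644, 0.0]
wrist_force: [0.2, 0.5, 0.5]
opening: -0.002
```

Emit:
drive_tool:
  commands:
    - {"gripper": 1,"dx": 0,"dy": 0,"turn": 0,"dz": 0.1}
    - {"gripper": 1,"dx": 0,"dy": 0,"turn": 0,"dz": 0.15}
    - {"gripper": 1,"dx": 0,"dy": 0,"turn": 0,"dz": 0.15}

```text
time_s: 12.7
eef_pos: [0.5139, -0.2449, 0.1147]
eef_rot: [-0.0, 0.765, 0.644, -0.0]
wrist_force: [0.1, 0.5, -1.2]
opening: 0.003
```

Emit:
drive_tool:
  commands:
    - {"gripper": 1,"dx": 0,"dy": 0,"turn": 0,"dz": 0.1}
    - {"gripper": 1,"dx": 0,"dy": 0,"turn": 0,"dz": 0.15}
    - {"gripper": 1,"dx": 0,"dy": 0,"turn": 0,"dz": 0.15}

```text
time_s: 13.08
eef_pos: [0.5139, -0.2449, 0.1132]
eef_rot: [-0.0, 0.765, 0.644, -0.0]
wrist_force: [-1.1, -0.1, -0.6]
opening: -0.003
```

Emit:
drive_tool:
  commands:
    - {"gripper": 1,"dx": 0,"dy": 0,"turn": 0,"dz": 0.1}
    - {"gripper": 1,"dx": 0,"dy": 0,"turn": 0,"dz": 0.15}
    - {"gripper": 1,"dx": 0,"dy": 0,"turn": 0,"dz": 0.15}

```text
time_s: 13.45
eef_pos: [0.5139, -0.2449, 0.1117]
eef_rot: [-0.0, 0.765, 0.644, -0.0]
wrist_force: [0.8, -0.7, 0.7]
opening: -0.001
```

Emit:
drive_tool:
  commands:
    - {"gripper": 1,"dx": 0,"dy": 0,"turn": 0,"dz": 0.1}
    - {"gripper": 1,"dx": 0,"dy": 0,"turn": 0,"dz": 0.15}
    - {"gripper": 1,"dx": 0,"dy": 0,"turn": 0,"dz": 0.15}

```text
time_s: 13.82
eef_pos: [0.5139, -0.2449, 0.1102]
eef_rot: [-0.0, 0.765, 0.644, -0.0]
wrist_force: [-1.0, 0.2, -0.1]
opening: -0.007
```

Emit:
drive_tool:
  commands:
    - {"gripper": 1,"dx": 0,"dy": 0,"turn": 0,"dz": 0.1}
    - {"gripper": 1,"dx": 0,"dy": 0,"turn": 0,"dz": 0.15}
    - {"gripper": 1,"dx": 0,"dy": 0,"turn": 0,"dz": 0.15}

```text
time_s: 14.2
eef_pos: [0.514, -0.2449, 0.1088]
eef_rot: [0.0, 0.765, 0.644, -0.0]
wrist_force: [0.4, 0.6, 1.0]
opening: -0.001
```

Emit:
drive_tool:
  commands:
    - {"gripper": 1,"dx": 0,"dy": 0,"turn": 0,"dz": 0.1}
    - {"gripper": 1,"dx": 0,"dy": 0,"turn": 0,"dz": 0.15}
    - {"gripper": 1,"dx": 0,"dy": 0,"turn": 0,"dz": 0.15}

```text
time_s: 14.58
eef_pos: [0.514, -0.245, 0.1074]
eef_rot: [0.0, 0.765, 0.644, 0.0]
wrist_force: [-1.1, 0.5, -0.1]
opening: -0.0
```

Emit:
drive_tool:
  commands:
    - {"gripper": 1,"dx": 0,"dy": 0,"turn": 0,"dz": 0.1}
    - {"gripper": 1,"dx": 0,"dy": 0,"turn": 0,"dz": 0.15}
    - {"gripper": 1,"dx": 0,"dy": 0,"turn": 0,"dz": 0.15}

```text
time_s: 14.95
eef_pos: [0.5141, -0.245, 0.1059]
eef_rot: [0.0, 0.765, 0.644, 0.0]
wrist_force: [0.5, 1.0, 2.2]
opening: -0.003
```

```bash
python3 - <<'E'
from h import *
f=[]
for i,n in enumerate(["side","wrist","side","side"]):
    c=ctrl.camera(n);o=ctrl.get_obs();f.append(np.r_[o["wrist_force"],o["eef_pos"]])
    if i<2: im=c["image"][:,:,::-1]; im=im if n=="wrist" else cv2.resize(im[180:310,150:320],None,fx=3.5,fy=3.5,interpolation=cv2.INTER_CUBIC); cv2.imwrite(f"pics/d_{n}.png",im)
print(np.round(f,4))
E
```

```text
[[-0.0317 -0.3048  1.1095  0.5141 -0.245   0.1059]
 [ 0.1145  0.5563  2.3823  0.5141 -0.245   0.1059]
 [-0.5892  0.3397  0.9899  0.5141 -0.245   0.1059]
 [ 0.9756 -0.2039  2.5153  0.5141 -0.245   0.1059]]
```

View pics/d_side.png

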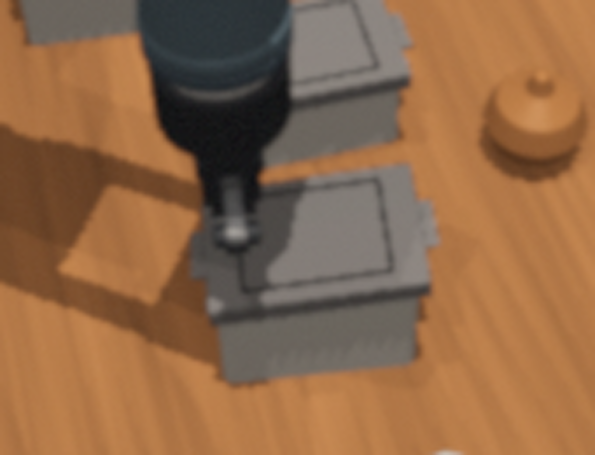

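View pics/d_wrist.png

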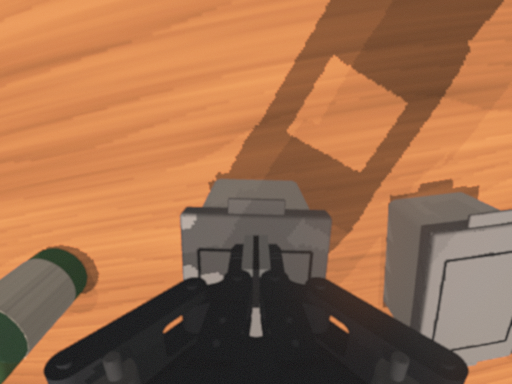

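Emit:
drive_tool:
  commands:
    - {"gripper": 1,"dx": 0,"dy": 0,"turn": 0,"dz": 0.05}
    - {"gripper": 1,"dx": 0,"dy": 0,"turn": 0,"dz": 0.12}
    - {"gripper": 1,"dx": 0,"dy": 0,"turn": 0,"dz": 0.12}

```text
time_s: 15.52
eef_pos: [0.5142, -0.245, 0.1047]
eef_rot: [0.0, 0.765, 0.644, 0.0]
wrist_force: [1.5, -0.4, 2.0]
opening: 0.002
```

```bash
python3 - <<'E'
from h import *
f=[]
for i in range(4):
    c=ctrl.camera("side");o=ctrl.get_obs();f.append(np.r_[o["wrist_force"],o["eef_pos"]])
print(np.round(f,4),o["time_s"])
cv2.imwrite("pics/d_side2.png",cv2.resize(c["image"][180:310,150:320,::-1],None,fx=3.5,fy=3.5,interpolation=cv2.INTER_CUBIC))
E
```

```text
[[ 1.3792 -0.3809  2.229   0.5141 -0.245   0.1047]
 [ 0.6066  0.0856  2.697   0.5141 -0.245   0.1047]
 [ 0.8573  0.8261  1.8526  0.5141 -0.245   0.1047]
 [ 1.2868  0.5573  2.7811  0.5141 -0.245   0.1047]] 15.725
```

Force rose only about 0.5 N over another 1.2 mm, and the side view shows the far end raised. D is the loose one. Moving to its centre.

Emit:
drive_tool:
  commands:
    - {"gripper": 1,"dx": 0,"dy": 0,"turn": 0,"dz": -0.7}
    - {"gripper": 1,"dx": 0,"dy": 0,"turn": 0,"dz": -2}
    - {"gripper": 1,"dx": -0.2,"dy": 4.7,"turn": 0,"dz": -2}
    - {"gripper": 1,"dx": -0.2,"dy": 4.7,"turn": 0,"dz": -2}
    - {"gripper": 1,"dx": -0.2,"dy": 4.7,"turn": 0,"dz": -1}
    - {"gripper": 1,"dx": -0.2,"dy": 4.7,"turn": 0,"dz": -0.7}
    - {"gripper": 1,"dx": -0.2,"dy": 4.7,"turn": 0,"dz": -0.7}

```text
time_s: 16.6
eef_pos: [0.559, -0.2546, 0.111]
eef_rot: [-0.001, 0.765, 0.644, -0.0]
wrist_force: [0.5, 0.1, 0.2]
opening: -0.004
```

Emit:
drive_tool:
  commands:
    - {"gripper": 1,"dx": 0,"dy": 0,"turn": 0,"dz": 0.1}
    - {"gripper": 1,"dx": 0,"dy": 0,"turn": 0,"dz": 0.15}
    - {"gripper": 1,"dx": 0,"dy": 0,"turn": 0,"dz": 0.15}

```text
time_s: 16.98
eef_pos: [0.5599, -0.255, 0.1102]
eef_rot: [0.0, 0.765, 0.644, 0.0]
wrist_force: [-0.4, 0.1, -0.2]
opening: 0.002
```

Emit:
drive_tool:
  commands:
    - {"gripper": 1,"dx": 0,"dy": 0,"turn": 0,"dz": 0.05}
    - {"gripper": 1,"dx": 0,"dy": 0,"turn": 0,"dz": 0.1}
    - {"gripper": 1,"dx": 0,"dy": 0,"turn": 0,"dz": 0.1}

```text
time_s: 17.35
eef_pos: [0.56, -0.255, 0.1092]
eef_rot: [0.0, 0.765, 0.644, 0.0]
wrist_force: [-0.4, 1.1, 0.7]
opening: 0.001
```

Emit:
drive_tool:
  commands:
    - {"gripper": 1,"dx": 0,"dy": 0,"turn": 0,"dz": 0.05}
    - {"gripper": 1,"dx": 0,"dy": 0,"turn": 0,"dz": 0.1}
    - {"gripper": 1,"dx": 0,"dy": 0,"turn": 0,"dz": 0.1}

```text
time_s: 17.73
eef_pos: [0.56, -0.255, 0.1088]
eef_rot: [0.0, 0.765, 0.644, -0.0]
wrist_force: [-3.4, 1.3, 5.6]
opening: -0.003
```

Emit:
drive_tool:
  commands:
    - {"gripper": 1,"dx": 0,"dy": 0,"turn": 0,"dz": 0.05}
    - {"gripper": 1,"dx": 0,"dy": 0,"turn": 0,"dz": 0.1}
    - {"gripper": 1,"dx": 0,"dy": 0,"turn": 0,"dz": 0.1}

```text
time_s: 18.1
eef_pos: [0.56, -0.255, 0.1079]
eef_rot: [0.0, 0.765, 0.644, -0.0]
wrist_force: [-3.0, 1.3, 6.4]
opening: -0.002
```

Force stays at about 6 to 7 N while the lid sinks, so it is moving as expected.

Emit:
drive_tool:
  commands:
    - {"gripper": 1,"dx": 0,"dy": 0,"turn": 0,"dz": 0.05}
    - {"gripper": 1,"dx": 0,"dy": 0,"turn": 0,"dz": 0.1}
    - {"gripper": 1,"dx": 0,"dy": 0,"turn": 0,"dz": 0.15}
    - {"gripper": 1,"dx": 0,"dy": 0,"turn": 0,"dz": 0.2}
    - {"gripper": 1,"dx": 0,"dy": 0,"turn": 0,"dz": 0.2}

```text
time_s: 18.73
eef_pos: [0.56, -0.255, 0.1059]
eef_rot: [0.0, 0.765, 0.644, -0.0]
wrist_force: [-1.9, 1.6, 6.8]
opening: -0.002
```

Emit:
drive_tool:
  commands:
    - {"gripper": 1,"dx": 0,"dy": 0,"turn": 0,"dz": 0.05}
    - {"gripper": 1,"dx": 0,"dy": 0,"turn": 0,"dz": 0.1}
    - {"gripper": 1,"dx": 0,"dy": 0,"turn": 0,"dz": 0.1}

```text
time_s: 19.1
eef_pos: [0.56, -0.255, 0.1049]
eef_rot: [0.0, 0.765, 0.644, -0.0]
wrist_force: [-2.4, 2.7, 5.3]
opening: 0.001
```

Emit:
drive_tool:
  commands:
    - {"gripper": 1,"dx": 0,"dy": 0,"turn": 0,"dz": 0.05}
    - {"gripper": 1,"dx": 0,"dy": 0,"turn": 0,"dz": 0.1}
    - {"gripper": 1,"dx": 0,"dy": 0,"turn": 0,"dz": 0.1}

```text
time_s: 19.48
eef_pos: [0.56, -0.255, 0.104]
eef_rot: [0.0, 0.765, 0.644, -0.0]
wrist_force: [-2.3, 1.8, 6.3]
opening: 0.001
```

Emit:
drive_tool:
  commands:
    - {"gripper": 1,"dx": 0,"dy": 0,"turn": 0,"dz": 0.05}
    - {"gripper": 1,"dx": 0,"dy": 0,"turn": 0,"dz": 0.05}

```text
time_s: 19.73
eef_pos: [0.56, -0.255, 0.1038]
eef_rot: [0.0, 0.765, 0.644, -0.0]
wrist_force: [-3.6, 2.1, 9.3]
opening: 0.001
```

Emit:
drive_tool:
  commands:
    - {"gripper": 1,"dx": 0,"dy": 0,"turn": 0,"dz": 0.05}
    - {"gripper": 1,"dx": 0,"dy": 0,"turn": 0,"dz": 0.1}
    - {"gripper": 1,"dx": 0,"dy": 0,"turn": 0,"dz": 0.1}

```text
time_s: 20.1
eef_pos: [0.5601, -0.255, 0.1036]
eef_rot: [0.0, 0.765, 0.644, -0.0]
wrist_force: [-5.5, 4.0, 14.0]
opening: 0.004
```

Emit:
drive_tool:
  commands:
    - {"gripper": 1,"dx": 0,"dy": 0,"turn": 0,"dz": 0.05}
    - {"gripper": 1,"dx": 0,"dy": 0,"turn": 0,"dz": 0.05}

```text
time_s: 20.35
eef_pos: [0.5601, -0.2551, 0.1034]
eef_rot: [0.0, 0.765, 0.644, -0.0]
wrist_force: [-7.2, 4.2, 15.0]
opening: -0.004
```

Emit:
drive_tool:
  commands:
    - {"gripper": 1,"dx": 0,"dy": 0,"turn": 0,"dz": 0.05}
    - {"gripper": 1,"dx": 0,"dy": 0,"turn": 0,"dz": 0.1}
    - {"gripper": 1,"dx": 0,"dy": 0,"turn": 0,"dz": 0.1}

```text
time_s: 20.72
eef_pos: [0.5601, -0.255, 0.1025]
eef_rot: [0.0, 0.765, 0.644, -0.0]
wrist_force: [-6.6, 4.1, 15.4]
opening: -0.002
```

Emit:
drive_tool:
  commands:
    - {"gripper": 1,"dx": 0,"dy": 0,"turn": 0,"dz": 0.05}
    - {"gripper": 1,"dx": 0,"dy": 0,"turn": 0,"dz": 0.05}

```text
time_s: 20.98
eef_pos: [0.5601, -0.255, 0.102]
eef_rot: [0.0, 0.765, 0.644, -0.0]
wrist_force: [-7.3, 4.0, 17.1]
opening: -0.005
```

Sinking through the last 3 mm at about 16 N. I'll keep going until it goes stiff.

Emit:
drive_tool:
  commands:
    - {"gripper": 1,"dx": 0,"dy": 0,"turn": 0,"dz": 0.05}
    - {"gripper": 1,"dx": 0,"dy": 0,"turn": 0,"dz": 0.1}
    - {"gripper": 1,"dx": 0,"dy": 0,"turn": 0,"dz": 0.1}

```text
time_s: 21.35
eef_pos: [0.5601, -0.2551, 0.101]
eef_rot: [0.0, 0.765, 0.644, -0.0]
wrist_force: [-7.0, 3.1, 17.1]
opening: -0.004
```

Emit:
drive_tool:
  commands:
    - {"gripper": 1,"dx": 0,"dy": 0,"turn": 0,"dz": 0.05}
    - {"gripper": 1,"dx": 0,"dy": 0,"turn": 0,"dz": 0.05}

```text
time_s: 21.6
eef_pos: [0.5601, -0.2551, 0.1007]
eef_rot: [0.0, 0.765, 0.644, -0.0]
wrist_force: [-7.0, 4.8, 19.0]
opening: 0.001
```

Emit:
drive_tool:
  commands:
    - {"gripper": 1,"dx": 0,"dy": 0,"turn": 0,"dz": 0.05}
    - {"gripper": 1,"dx": 0,"dy": 0,"turn": 0,"dz": 0.05}
    - {"gripper": 1,"dx": 0,"dy": 0,"turn": 0,"dz": 0.05}

```text
time_s: 21.98
eef_pos: [0.5601, -0.2551, 0.1004]
eef_rot: [0.0, 0.765, 0.644, -0.0]
wrist_force: [-8.7, 4.5, 19.5]
opening: -0.001
```

Emit:
drive_tool:
  commands:
    - {"gripper": 1,"dx": 0,"dy": 0,"turn": 0,"dz": 0.05}
    - {"gripper": 1,"dx": 0,"dy": 0,"turn": 0,"dz": 0.05}

```text
time_s: 22.22
eef_pos: [0.5601, -0.2551, 0.1002]
eef_rot: [0.0, 0.765, 0.644, -0.0]
wrist_force: [-9.8, 5.7, 21.0]
opening: 0.006
```

Emit:
drive_tool:
  commands:
    - {"gripper": 1,"dx": 0,"dy": 0,"turn": 0,"dz": 0.05}
    - {"gripper": 1,"dx": 0,"dy": 0,"turn": 0,"dz": 0.08}
    - {"gripper": 1,"dx": 0,"dy": 0,"turn": 0,"dz": 0.08}

```text
time_s: 22.6
eef_pos: [0.5601, -0.2551, 0.0998]
eef_rot: [0.0, 0.765, 0.644, -0.0]
wrist_force: [-10.2, 4.9, 24.1]
opening: -0.003
```

Home: it is stiff at 24 N, with about 9.6 mm of travel including flex. Releasing, then a light re-touch to check the height.

Emit:
drive_tool:
  commands:
    - {"gripper": 1,"dx": 0,"dy": 0,"turn": 0,"dz": -0.1}
    - {"gripper": 1,"dx": 0,"dy": 0,"turn": 0,"dz": -0.3}
    - {"gripper": 1,"dx": 0,"dy": 0,"turn": 0,"dz": -0.6}
    - {"gripper": 1,"dx": 0,"dy": 0,"turn": 0,"dz": -0.6}
    - {"gripper": 1,"dx": 0,"dy": 0,"turn": 0,"dz": -0.4}
    - {"gripper": 1,"dx": 0,"dy": 0,"turn": 0,"dz": -0.4}

```text
time_s: 23.35
eef_pos: [0.56, -0.255, 0.1005]
eef_rot: [0.0, 0.765, 0.644, 0.0]
wrist_force: [-1.2, 0.2, 4.3]
opening: -0.001
```

Emit:
drive_tool:
  commands:
    - {"gripper": 1,"dx": 0,"dy": 0,"turn": 0,"dz": 0.1}
    - {"gripper": 1,"dx": 0,"dy": 0,"turn": 0,"dz": 0.1}
    - {"gripper": 1,"dx": 0,"dy": 0,"turn": 0,"dz": 0.1}

```text
time_s: 23.72
eef_pos: [0.5601, -0.2551, 0.1003]
eef_rot: [0.0, 0.765, 0.644, -0.0]
wrist_force: [-3.4, 3.2, 9.3]
opening: 0.001
```

Emit:
drive_tool:
  commands:
    - {"gripper": 1,"dx": 0,"dy": 0,"turn": 0,"dz": -0.3}
    - {"gripper": 1,"dx": 0,"dy": 0,"turn": 0,"dz": -1.5}
    - {"gripper": 1,"dx": 0,"dy": 0,"turn": 0,"dz": -5}
    - {"gripper": 1,"dx": 0,"dy": 0,"turn": 0,"dz": -10}
    - {"gripper": 1,"dx": 0,"dy": -10,"turn": 0,"dz": -14}
    - {"gripper": 1,"dx": 0,"dy": -20,"turn": 0,"dz": -14}
    - {"gripper": 1,"dx": 0,"dy": -20,"turn": 0,"dz": -14}
    - {"gripper": 1,"dx": 0,"dy": -20,"turn": 0,"dz": -14}
    - {"gripper": 1,"dx": 0,"dy": -20,"turn": 0,"dz": -14}

```text
time_s: 24.85
eef_pos: [0.3624, -0.2208, 0.2402]
eef_rot: [0.001, 0.766, 0.643, 0.0]
wrist_force: [1.0, 0.7, -0.8]
opening: 0.005
```

```bash
python3 - <<'E'
from h import *
c=ctrl.camera("side");cv2.imwrite("pics/end_side.png",c["image"][:,:,::-1])
S=pickle.load(open("side.pkl","rb"))["image"]
cv2.imwrite("pics/end_cmp.png",np.hstack([cv2.resize(i[200:300,190:290,::-1],None,fx=4,fy=4,interpolation=cv2.INTER_CUBIC) for i in (S,c["image"])]))
o=ctrl.get_obs();print(o["time_s"],o["eef_pos"],o["wrist_force"])
E
```

```text
24.9 [ 0.36313346 -0.22103595  0.24007353] [ 0.413985   -1.06903903  0.050308  ]
```

View pics/end_side.png

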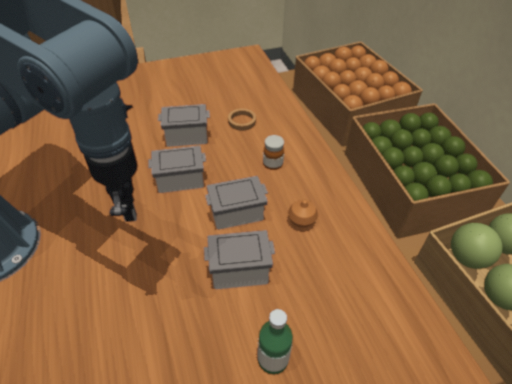

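View pics/end_cmp.png

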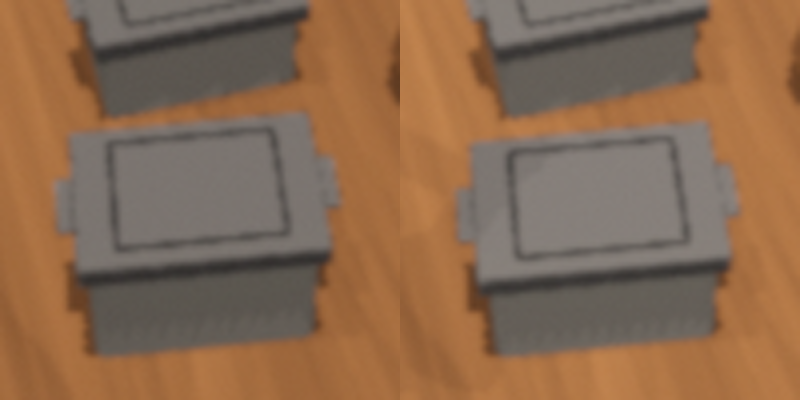

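The comparison shows D's lid about 2.5 px lower in the image, by the same amount at both ends, so it is level. The neighbouring lid and the bystanders have not moved. Handing in.

```bash
python3 -c "
from h import *
print(ctrl.hand_in())"
```

```text
the job is handed in; nothing more can be done
None
```

The loose lid was the one on the tub nearest the bottle (far right in the top view). I pressed it fully home and handed the job in at about 25 s; no verdict was reported.

- **Finding it:** I pressed the near end of each lid with the shut fingertips. The other three were stiff, reaching 5–6 N in about 1 mm. The loose one gave about 4 mm at only 2–2.5 N, and its far end rose.
- **Pressing it:** At the middle it moved at 6–7 N for about 5 mm, then at 15–19 N for about 3 mm. It then went stiff, and I stopped at about 24 N of downward force. Sideways friction added about 11 N, making roughly 27 N in total, below the 40 N limit.
- **Checks after release:**
  - A light touch found the top about 8 mm lower than before.
  - The last side view shows that lid level, the other lids and bystanders where they were, and the arm clear of everything.
- **Disagreement:** My camera estimate of the loose lid's height (0.105 m) was 3–4 mm higher than the height found by touch (about 0.101 m). On the other three, camera and touch agreed to about 1–2 mm.

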